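# Make up two accordion repair kits in their trays

### The job

Make up the two repair kits: into the long tray put the natural key in the long compartment, the strap bracket in the middle one and the brass sleeve in the smallest one at the end; into the square tray put the sharp key in its long compartment and the knurled strap wheel in the empty squarish compartment beside it, not the one with the screws. Each part should sit flat on its compartment's floor, keys and bracket right side up and the sleeve standing on its flange, all let go; do not drop the celluloid keys, they chip. Leave the lamp base and the rod straightening block where they are.

Things in the scene. Friction and masses are not known exactly. Their poses are not given: they have to be found in the camera images.
- natural_key_centre (a point): Natural (long, wide) accordion key: amber celluloid on pale wood, 105 mm long (its x), 15 mm high, lying amber side up. The head (-x) is 20 mm wide (y); from 9.5 mm beyond the centre towards +x the tail is 13 mm wide. The point is its centre, 7.5 mm above its underside, where the flat sides are 20 mm apart; z up. 28 g. Either way round will do in the tray.
- sharp_key_centre (a point): Sharp (short, narrow) accordion key: amber celluloid on pale wood, 68 mm long (its x), 12 mm wide at the wooden foot and 11 mm across the amber (y), 18 mm high, with a sloping front at -x, lying amber side up. The point is its centre, 9 mm above its underside; z up. 18 g. Either way round will do in the tray.
- sleeve_centre (a point): Brass bass button sleeve standing on its flange: tube 16 mm in diameter with a dark bore at the top, on a flange 24 mm in diameter and 3 mm thick, 32 mm high in all. The point is on its axis, half-way up (16 mm above its underside); z is up along the axis. 32 g.
- wheel_centre (a point): Knurled steel bass strap adjuster wheel lying flat: rim 32 mm in diameter and 13 mm high, with a brass boss 11 mm in diameter on top, 18 mm high in all. The point is on its axis, half-way up (9 mm above its underside); z is up along the axis. 55 g.
- bracket_centre (a point): Steel strap bracket lying on its base plate, 52 mm (its x) by 22 mm (y) and 2.5 mm thick, a screw hole at each end. In the middle a bridge 28 mm long (x): a bar 12 mm wide (y), from 7 to 18 mm up, between cheeks 14 mm wide; 18 mm high in all. The point is its middle, 9 mm above its underside; z up. Grip it across the bar (along y). 30 g. Either way round will do.
- long_tray: Long narrow plywood tray, 267 mm (its y) by 54 mm (x), fixed. Floor 4 mm thick; beads 4 mm wide round each compartment, tops 9 mm above the counter. Origin: its centre, on the counter; z up. Compartments in a row at x = 0, each 46 mm wide: natural key, 133 mm long, centre y = -63 mm; bracket, 72 mm long, centre y = +43.5 mm; sleeve, 46 mm long, centre y = +106.5 mm.
- square_tray: Square plywood tray, 106 mm (its x) by 102 mm (y), fixed. Floor 4 mm thick, beads 4 mm wide, tops 9 mm above the counter. Origin: its centre, on the counter; z up. Compartments: sharp key 40 (x) by 94 mm (y), centre x = -29, y = 0; wheel 54 by 56 mm, centre x = +22, y = -19; the third, 54 by 34 mm, centre x = +22, y = +30, holds brass screws and gets nothing.
- lamp_centre (a point): Dark bakelite lamp socket on a round foot of 72 mm diameter, with its collar sitting crooked on top, about 56 mm high; a bystander, leave it. The point is on its axis, 25 mm up.
- block_centre (a point): Steel rod straightening block with three grooves, 50 by 110 by 28 mm, 1.2 kg; a bystander, leave it. The point is its centre.
Mind the look-alikes: they are no part of the job. What is shaped like the part that bears bracket_centre but black or green is not meant.

How it is judged:
By the outcome, as a careful person would: the job done as asked, in the order asked, and still so for the second after the job is handed in, with the robot touching nothing.
It also fails if it takes over 120 s, if anything falls off the work surface, if the arm or the gripper's body presses on something with over 40 N, if the wrist force passes 120 N, or if a joint passes its speed limit or range.

### The arm

A 6-joint arm with a two-finger parallel gripper is mounted at the origin on the work surface. World frame = base frame: x ahead of the robot, y to its left, z up, the work surface at z = 0. Lengths are in m, angles in degrees, forces in N, time in s.
With the tool pointing down it reaches from about 0.4 to 0.825 m from the base axis. Payload 7 kg.
Tool frame: the origin (TCP) lies midway between the tips of the shut fingers; the grasp point (between the pads) lies 19 mm behind it; z points along the fingers, y is the line along which they close (so a half turn about z gives the same grasp; the last joint's range is limited). The gripper opens to 88 mm and grips with 3 to 60 N. Pads are 19 mm wide; open, the fingers measure 130 mm over their backs; the gripper's body (78 mm by 193 mm) begins 47 mm behind the grasp point.
Start: joints at [92.768, 20.546, 0.682, 0, -70.136, -16.507], TCP at [0.16, 0.656, 0.227] pointing down, gripper open.
Joint ranges: [-176.03, 176.03], [-82.01, 121.73], [-58.28, 71.71], [-173.87, 95.51], [-174.79, -0.11], [-173.66, 173.66]. Speed limits (degrees/s): [136.94, 136.94, 172.46, 180, 180, 180].

### API

Orientations are given as [roll, pitch, yaw] about the fixed x, y, z axes, in that order (R = Rz(yaw) Ry(pitch) Rx(roll)).
In Python, from plant import ctrl gives the robot as it stands.
- The arm moves only by the tool step_arm, never from a script. Its argument "rows" is a list of rows, each a list of 3 entries, a list of its own where there are three numbers: the closure, from 0 (fully open) to 1 (shut), then the shift along the world's x, y, z in mm, then the turn, a rotation vector about the world's x, y, z in rad. A call has exactly 5 rows; each row is the pose to reach, as a shift and turn from the pose commanded when the call began; what a row does not reach only later rows make up. A row lasts 1/12 s, in which the tool goes at most 41.7 mm and 7.16 degrees, less where a joint would pass 70% of its speed; a pose out of reach is approached as far as the arm can. A call with a gripper value outside its range is refused whole. The fingers move at their own pace and stop on an object; the grip force is fixed at half the most. Time passes only in rows, so rows that repeat a pose let the fingers close, or fill a call up. It gives the time, the measured TCP pose, the force, the opening and the grip force at its end, in the units of the state.
- ctrl.get_obs(): the state, without advancing time (a new reading comes with each control period).
- ctrl.snapshot(name): name is "side" or "top"; returns the picture (384x512x3 uint8, red, green, blue); there is no depth.
- ctrl.camera_model(name): a dict with "intrinsics" (3x3 intrinsics, pixels), "R" (3x3) and "t" (3): a world point X has camera coordinates R X + t. Camera axes: x right, y down, z forward; pixel columns grow to the right and rows downward; lengths in m; the calibration is good to about 2 mm. A picture is of the moment at which its call begins. camera_model takes no time and is no camera call.
- ctrl.close_job(): hands the job in; it is judged then, once.
The state is a dict: "clock": time; "joint_pos": joint angles; "qvel": joint speeds; "tau": joint torques, N m; "tool_pos": TCP position; "orientation": TCP orientation; "force": force on the tool from outside, world axes, zero at the start; "moment": the same for the moment, N m; "opening": finger opening in m; "gripper_force": force on a finger pad.
Only numpy, scipy, OpenCV 4.12 (cv2) and the standard library are available. Lean on these libraries where they do the work, as an engineer would, in place of code of your own. Each camera call takes 0.05 s, during which the arm holds its last target. There are 200 camera calls.

## Working session

There is one attempt and no reset: what is moved stays moved. The work goes in short steps, Python scripts to look and compute and a tool call to move; the robot and the scene stay as the last step left them, time stands still between calls to the robot, and variables do not carry over. Pictures are saved under pics/ and viewed, at most 14 in all, crops included, and the job is handed in when it is done.

Besides the shell and the picture viewer there is one more tool, called after "Emit:" by a JSON object that holds its "fn" and its "kwargs", one argument or row to a line. step_arm: Moves the arm, as the interface text tells. Its arguments: {"type":"object","properties":{"rows":{"type":"array"}},"required":["rows"]}

```bash
mkdir -p pics; ls
python3 - <<'E'
from plant import ctrl
import cv2,numpy as np
print(ctrl.get_obs())
for n in("top","side"):
    im=ctrl.snapshot(n);cv2.imwrite(f"pics/{n}0.png",im[:,:,::-1])
    m=ctrl.camera_model(n);print(n,m)
    cv2.imwrite(f"pics/{n}0b.png",cv2.resize(im[:,:,::-1],(800,600),interpolation=cv2.INTER_CUBIC))
E
```

```text
pics
{'clock': 0.0, 'joint_pos': array([ 9.27666245e+01,  2.05912748e+01,  6.33144005e-01, -1.85634537e-02,
       -7.01347915e+01, -1.65073623e+01]), 'qvel': array([-0.04272269, -0.05568519, -0.02954321,  0.02487481,  0.10307989,
       -0.0890512 ]), 'tau': array([ 4.15470122e-04, -5.82717884e+01,  2.93056834e+01,  6.99736968e+00,
        6.95154449e-03, -1.45626946e-04]), 'tool_pos': array([0.16024625, 0.65520356, 0.2256246 ]), 'orientation': array([ 1.79905949e+02, -9.67365381e-03, -1.37470520e+01]), 'force': array([0.76584846, 0.78186281, 0.21632841]), 'moment': array([-0.01457141, -0.02407615,  0.01061627]), 'gripper_force': 0.0, 'opening': 0.087719413580699}
top {'intrinsics': array([[419.46999305,   0.        , 251.69229634],
       [  0.        , 419.46999305, 193.5550029 ],
       [  0.        ,   0.        ,   1.        ]]), 'R': array([[ 0.00458809, -0.99998432, -0.00321145],
       [-0.99161983, -0.00413503, -0.12912399],
       [ 0.12910868,  0.00377697, -0.99162326]]), 't': array([-0.00238522,  0.51069037,  1.34207275])}
side {'intrinsics': array([[458.5416868 ,   0.        , 261.03934344],
       [  0.        , 458.5416868 , 197.00275929],
       [  0.        ,   0.        ,   1.        ]]), 'R': array([[ 0.94195396, -0.3354955 , -0.01286481],
       [-0.21874523, -0.58418968, -0.78158361],
       [ 0.2547023 ,  0.73902989, -0.62366782]]), 't': array([-0.4609731 ,  0.13336468,  1.29011817])}
```

View pics/top0b.png

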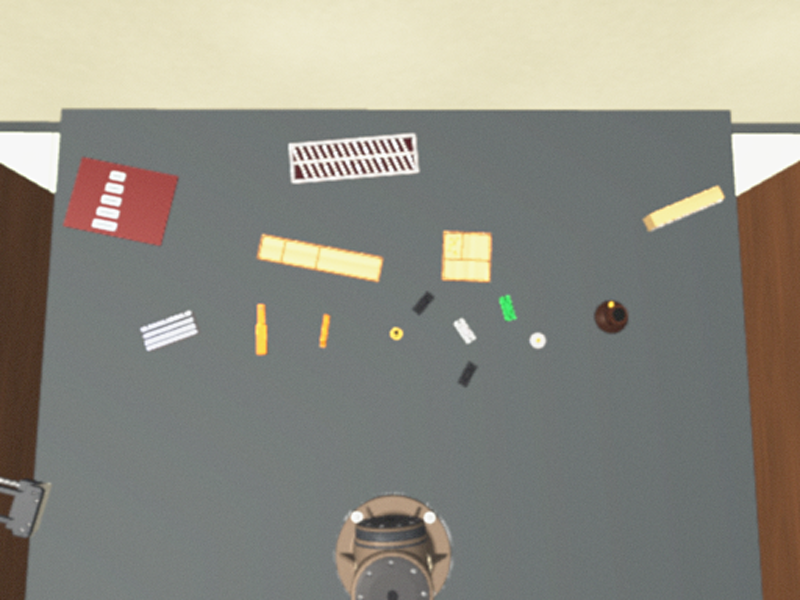

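View pics/side0b.png

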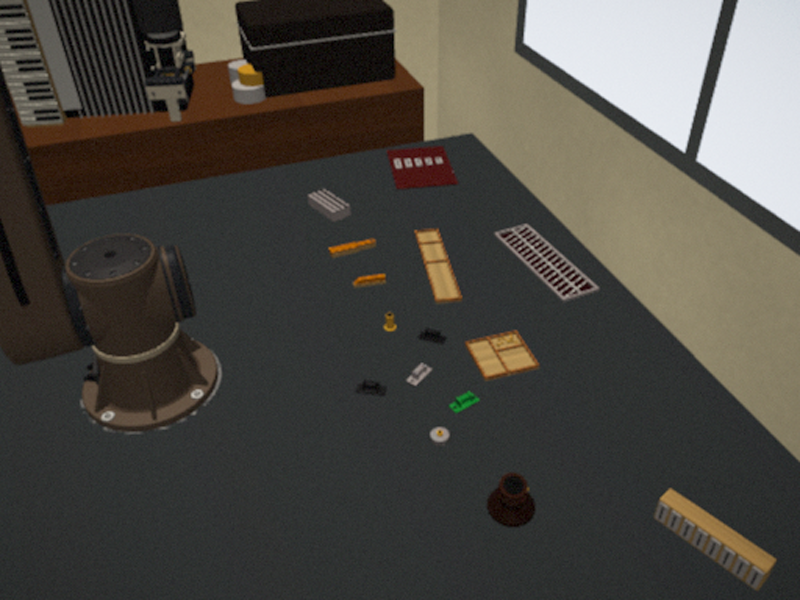

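Top picture (800x600 pixels): natural key (261,330), sharp key (324,330), sleeve (396,333), wheel (538,340), long tray (320,258), square tray (467,256). The bracket candidates are black (424,303), black (467,374), green (507,308) and bare steel (465,331). The steel one fits the description, and I'll confirm it in a crop while measuring everything.

```bash
cat > h.py <<'E'
import cv2,numpy as np
from plant import ctrl
def ray(n,uv,z):
    m=ctrl.camera_model(n);K,R,t=m["intrinsics"],m["R"],m["t"]
    C=-R.T@t; d=R.T@np.linalg.solve(K,np.r_[uv,1.]); return C+d*(z-C[2])/d[2]
E
python3 - <<'E'
from h import *
im=cv2.imread("pics/top0.png")
cv2.imwrite("pics/crop.png",cv2.resize(im[140:255,155:355],None,fx=4,fy=4,interpolation=cv2.INTER_CUBIC))
lab=cv2.cvtColor(im,cv2.COLOR_BGR2LAB).astype(float)
bg=cv2.medianBlur(cv2.cvtColor(im,cv2.COLOR_BGR2LAB),51).astype(float)
mask=(np.linalg.norm(lab-bg,axis=2)>22).astype(np.uint8)
mask[:140]=0;mask[255:]=0;mask[:,:80]=0;mask[:,410:]=0
n,L,st,ce=cv2.connectedComponentsWithStats(mask)
H={}
for i in range(1,n):
    if st[i,4]<15: continue
    ys,xs=np.where(L==i)
    P=np.array([ray("top",(x,y),0.012)[:2] for x,y in zip(xs,ys)])*1000
    c=P.mean(0);r=cv2.minAreaRect(P.astype(np.float32))
    w,V=np.linalg.eigh(np.cov(P.T));a=np.degrees(np.arctan2(V[1,1],V[0,1]))
    print("px",ce[i].round(1),"n",st[i,4],"xy",c.round(1),"rect c",np.round(r[0],1),np.round(r[1],1),round(r[2],1),"axis",a.round(1))
E
```

```text
px [ 94.2 148. ] n 323 xy [666.7 533.2] rect c [666.6 537.9] [55.3 87.4] 0.2 axis 99.3
px [298.3 163.7] n 1036 xy [ 615.5 -156. ] rect c [ 615.8 -156.1] [106.7 111.5] 87.5 axis 175.4
px [204.3 164.6] n 1383 xy [611.  159.8] rect c [611.2 159.7] [270.6  59.1] 79.3 axis 79.2
px [270.5 193.5] n 112 xy [513.9 -62.7] rect c [513.9 -62.7] [23.6 52.3] 45.4 axis 140.4
px [324.3 196.8] n 143 xy [ 503.7 -241.6] rect c [ 503.4 -241.4] [57.  27.5] 17.3 axis -163.1Traceback (most recent call last):
  File "<stdin>", line 13, in <module>
  File "h.py", line 4, in ray
    m=ctrl.camera_model(n);K,R,t=m["intrinsics"],m["R"],m["t"]
ValueError: time passes only in moves, steps and waits
```

View pics/crop.png

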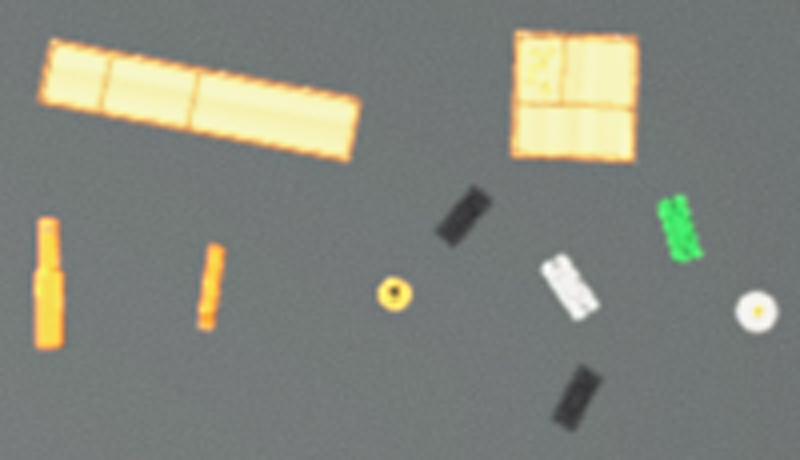

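The crop shows the bare steel bracket at crop (570,287). The two lookalikes beside it at (463,215) and (578,398) are black and the one at (680,228) is green, so the steel one is the target. The long tray's small end is at upper left (70,75). The square tray's screws are at upper left (540,68), its wheel compartment at upper right and its long compartment along the bottom edge.

```bash
cat > h.py <<'E'
import cv2,numpy as np,functools
from plant import ctrl
cam=functools.lru_cache(None)(lambda n: ctrl.camera_model(n))
def ray(n,uv,z):
    m=cam(n);K,R,t=m["intrinsics"],m["R"],m["t"]
    C=-R.T@t; d=R.T@np.linalg.solve(K,np.r_[uv,1.]); return C+d*(z-C[2])/d[2]
def blobs(n,im,boxes):
    S=4; lab=cv2.cvtColor(im,cv2.COLOR_BGR2LAB)
    bg=np.median(lab[250:270,150:350].reshape(-1,3),axis=0) if n=="top" else None
    for k,(x0,y0,x1,y1,z) in boxes.items():
        c=cv2.resize(lab[y0:y1,x0:x1],None,fx=S,fy=S,interpolation=cv2.INTER_CUBIC).astype(float)
        b=np.median(np.r_[c[:4].reshape(-1,3),c[-4:].reshape(-1,3),c[:,:4].reshape(-1,3),c[:,-4:].reshape(-1,3)],axis=0)
        d=np.linalg.norm(c-b,axis=2); m=(d>0.5*np.percentile(d,97)).astype(np.uint8)
        cs=max(cv2.findContours(m,cv2.RETR_EXTERNAL,cv2.CHAIN_APPROX_NONE)[0],key=cv2.contourArea)
        f=np.zeros_like(m);cv2.drawContours(f,[cs],-1,1,-1)
        v,u=np.where(f); uv=np.c_[(u+.5)/S-.5+x0,(v+.5)/S-.5+y0]
        P=np.array([ray(n,q,z)[:2] for q in uv])*1000
        r=cv2.minAreaRect(P.astype(np.float32));w,V=np.linalg.eigh(np.cov(P.T))
        print(k,"px",uv.mean(0).round(1),"xy",P.mean(0).round(1),"rect",np.round(r[0],1),np.round(r[1],1),round(r[2],1),"axis",np.degrees(np.arctan2(V[1,1],V[0,1])).round(1)%180)
E
python3 - <<'E'
from h import *
blobs("top",cv2.imread("pics/top0.png"),dict(natural=(158,188,180,232,.012),sharp=(198,194,216,228,.014),sleeve=(245,204,262,222,.016),wheel=(334,208,355,229,.012),bracket=(286,199,308,224,.006),ltray=(160,145,250,185,.009),stray=(278,142,320,185,.009)))
s=0.64
print(np.array([(a*.64,b*.64) for a,b in [(352,247),(369,280),(390,321),(440,434),(419,374),(437,265),(502,354)]]).round())
blobs("side",cv2.imread("pics/side0.png"),dict(natural=(204,146,246,170,.008),sharp=(222,170,252,188,.009),sleeve=(242,196,258,216,.014),wheel=(270,268,292,288,.008),bracket=(256,228,280,250,.005)))
E
```

```text
natural px [166.7 211.4] xy [452.7 281.1] rect [456.5 281.6] [108.3  23.8] 4.0 axis 2.5
sharp px [207.2 211.3] xy [453.5 146.6] rect [453.3 146.8] [14.8 70.2] 82.9 axis 173.1
sleeve px [253.2 213. ] xy [448.1  -5.3] rect [448.1  -5.3] [26.6 26.2] 51.7 axis 75.1
wheel px [343.7 217.5] xy [ 435.1 -304.4] rect [ 435.  -304.4] [33.2 33.2] 25.4 axis 94.5
bracket px [296.9 211.3] xy [ 455.4 -150.7] rect [ 455.8 -150.6] [55.5 25.5] 33.7 axis 34.30000000000001
ltray px [204.4 164.6] xy [611.4 159.6] rect [611.9 159.8] [267.7  55.7] 79.3 axis 79.2
stray px [298.3 163.7] xy [ 615.8 -156.3] rect [ 616.3 -156.5] [104.1 108.1] 87.4 axis 175.0
[[225. 158.]
 [236. 179.]
 [250. 205.]
 [282. 278.]
 [268. 239.]
 [280. 170.]
 [321. 227.]]
natural px [223.5 157. ] xy [452.5 289.4] rect [458.4 288.4] [108.1  28. ] 1.0 axis 2.5999999999999943
sharp px [235.9 178.1] xy [455.8 152.3] rect [455.4 150.2] [30.6 71.8] 83.2 axis 0.19999999999998863
sleeve px [249.1 207.1] xy [447.5 -10.3] rect [450.1  -7.2] [50.4 25.7] 64.6 axis 73.9
wheel px [280.9 277.6] xy [ 436.9 -299.5] rect [ 436.8 -299.4] [32.  30.8] 69.0 axis 50.9
bracket px [267.7 239.1] xy [ 455.4 -151.8] rect [ 455.1 -150.6] [55.7 26.2] 34.6 axis 40.599999999999994
```

The measurements agree with the given sizes and the steel bracket is confirmed. I'll start with the natural key: grip point about (450,281), yaw 2.5°.

Emit:
{"fn": "step_arm", "kwargs": {
  "rows": [
    [0.3,[20,-25,-6],[0,0,0.02]],
    [0.3,[40,-50,-12],[0,0,0.04]],
    [0.3,[60,-76,-20],[0,0,0.06]],
    [0.3,[80,-102,-27],[0,0,0.08]],
    [0.3,[100,-129,-34],[0,0,0.1]]
  ]
}}

```text
clock: 0.52
tool_pos: [0.2609, 0.5252, 0.1918]
orientation: [180.0, 0.0, -7.9]
force: [1.2, -0.2, 0.7]
opening: 0.0626
gripper_force: 0.0
```

Emit:
{"fn": "step_arm", "kwargs": {
  "rows": [
    [0.3,[20,-25,-6],[0,0,0.02]],
    [0.3,[40,-50,-12],[0,0,0.04]],
    [0.3,[60,-76,-20],[0,0,0.06]],
    [0.3,[80,-102,-27],[0,0,0.08]],
    [0.3,[100,-129,-34],[0,0,0.1]]
  ]
}}

```text
clock: 0.93
tool_pos: [0.3609, 0.3962, 0.1581]
orientation: [180.0, 0.0, -2.2]
force: [1.5, -0.4, -0.2]
opening: 0.0614
gripper_force: 0.0
```

Emit:
{"fn": "step_arm", "kwargs": {
  "rows": [
    [0.3,[20,-25,-6],[0,0,0.02]],
    [0.3,[40,-50,-12],[0,0,0.04]],
    [0.3,[60,-76,-20],[0,0,0.06]],
    [0.3,[80,-102,-27],[0,0,0.08]],
    [0.3,[90,-117,-32],[0,0,0.084]]
  ]
}}

```text
clock: 1.35
tool_pos: [0.4512, 0.278, 0.1256]
orientation: [179.9, 0.1, 2.5]
force: [0.2, 0.5, 0.9]
opening: 0.0612
gripper_force: 0.0
```

Emit:
{"fn": "step_arm", "kwargs": {
  "rows": [
    [0.3,[0,0,0],[0,0,0]],
    [0.3,[0,0,0],[0,0,0]],
    [0.3,[0,0,0],[0,0,0]],
    [0.3,[0,0,0],[0,0,0]],
    [0.3,[0,0,0],[0,0,0]]
  ]
}}

```text
clock: 1.77
tool_pos: [0.45, 0.2815, 0.1268]
orientation: [-180.0, -0.0, 2.6]
force: [-0.8, 0.1, -0.7]
opening: 0.0612
gripper_force: 0.0
```

Emit:
{"fn": "step_arm", "kwargs": {
  "rows": [
    [0.3,[0,0,-30],[0,0,0]],
    [0.3,[0,0,-60],[0,0,0]],
    [0.3,[0,0,-85],[0,0,0]],
    [0.3,[0,0,-105],[0,0,0]],
    [0.3,[0,0,-112],[0,0,0]]
  ]
}}

```text
clock: 2.18
tool_pos: [0.4488, 0.28, 0.0119]
orientation: [179.8, 0.2, 2.6]
force: [0.5, 0.2, 0.6]
opening: 0.0614
gripper_force: 0.0
```

Emit:
{"fn": "step_arm", "kwargs": {
  "rows": [
    [0.3,[0,0,-4],[0,0,0]],
    [0.3,[0,0,-7],[0,0,0]],
    [0.3,[0,0,-7],[0,0,0]],
    [0.3,[0,0,-7],[0,0,0]],
    [0.6,[0,0,-7],[0,0,0]]
  ]
}}

```text
clock: 2.6
tool_pos: [0.4508, 0.2813, 0.0087]
orientation: [-179.9, -0.1, 2.5]
force: [-0.3, -0.5, 0.5]
opening: 0.0586
gripper_force: 0.0
```

Emit:
{"fn": "step_arm", "kwargs": {
  "rows": [
    [0.9,[0,0,0],[0,0,0]],
    [1,[0,0,0],[0,0,0]],
    [1,[0,0,0],[0,0,0]],
    [1,[0,0,0],[0,0,0]],
    [1,[0,0,0],[0,0,0]]
  ]
}}

```text
clock: 3.02
tool_pos: [0.4504, 0.2807, 0.0077]
orientation: [-180.0, -0.0, 2.5]
force: [-0.3, -0.1, 0.1]
opening: 0.0269
gripper_force: 0.0
```

Emit:
{"fn": "step_arm", "kwargs": {
  "rows": [
    [1,[0,0,0],[0,0,0]],
    [1,[0,0,0],[0,0,0]],
    [1,[0,0,3],[0,0,0]],
    [1,[0,0,8],[0,0,0]],
    [1,[0,0,20],[0,0,0]]
  ]
}}

```text
clock: 3.43
tool_pos: [0.4497, 0.2799, 0.0269]
orientation: [179.9, 0.1, 2.5]
force: [0.5, 0.1, 0.5]
opening: 0.0198
gripper_force: 30.0
```

Emit:
{"fn": "step_arm", "kwargs": {
  "rows": [
    [1,[0,0,15],[0,0,-0.1]],
    [1,[10,-10,30],[0,0,-0.22]],
    [1,[20,-25,40],[0,0,-0.34]],
    [1,[35,-40,50],[0,0,-0.46]],
    [1,[50,-59,60],[0,0,-0.58]]
  ]
}}

```text
clock: 3.85
tool_pos: [0.5009, 0.2217, 0.0889]
orientation: [-179.9, -0.0, -31.0]
force: [0.4, 0.3, -0.4]
opening: 0.0196
gripper_force: 30.0
```

Emit:
{"fn": "step_arm", "kwargs": {
  "rows": [
    [1,[10,-12,0],[0,0,-0.12]],
    [1,[20,-24,0],[0,0,-0.24]],
    [1,[30,-36,0],[0,0,-0.36]],
    [1,[40,-48,0],[0,0,-0.48]],
    [1,[50,-59,0],[0,0,-0.6]]
  ]
}}

```text
clock: 4.27
tool_pos: [0.5508, 0.1619, 0.0881]
orientation: [-180.0, 0.0, -65.4]
force: [-0.1, 0.3, 0.2]
opening: 0.0195
gripper_force: 30.0
```

Emit:
{"fn": "step_arm", "kwargs": {
  "rows": [
    [1,[12,-12,0],[0,0,-0.12]],
    [1,[24,-24,0],[0,0,-0.24]],
    [1,[36,-36,0],[0,0,-0.36]],
    [1,[46,-48,0],[0,0,-0.48]],
    [1,[51,-59,0],[0,0,-0.58]]
  ]
}}

```text
clock: 4.68
tool_pos: [0.6024, 0.1029, 0.0879]
orientation: [-180.0, 0.0, -98.7]
force: [0.6, 0.2, -0.7]
opening: 0.0192
gripper_force: 30.0
```

Emit:
{"fn": "step_arm", "kwargs": {
  "rows": [
    [1,[0,0,0],[0,0,-0.043]],
    [1,[0,0,0],[0,0,-0.043]],
    [1,[0,0,0],[0,0,-0.043]],
    [1,[0,0,0],[0,0,-0.043]],
    [1,[0,0,0],[0,0,-0.043]]
  ]
}}

```text
clock: 5.1
tool_pos: [0.6012, 0.104, 0.0878]
orientation: [-180.0, 0.0, -100.7]
force: [-0.6, -0.1, -0.7]
opening: 0.0195
gripper_force: 30.0
```

Run:
```python
from h import *
o=ctrl.get_obs();print(o["tool_pos"],o["orientation"],o["joint_pos"].round())
a=ctrl.snapshot("top")[130:240,150:350,::-1];b=ctrl.snapshot("side")[120:250,200:370,::-1]
r=lambda i:cv2.resize(i,(400,300),interpolation=cv2.INTER_CUBIC)
cv2.imwrite("pics/a1.png",np.hstack([r(a),r(b)]))
```

```text
[0.60118544 0.10402144 0.08775744] [-1.79993923e+02  4.59893426e-03 -1.00668284e+02] [ 28.  21. -18.   0. -51. -39.]
```

View pics/a1.png

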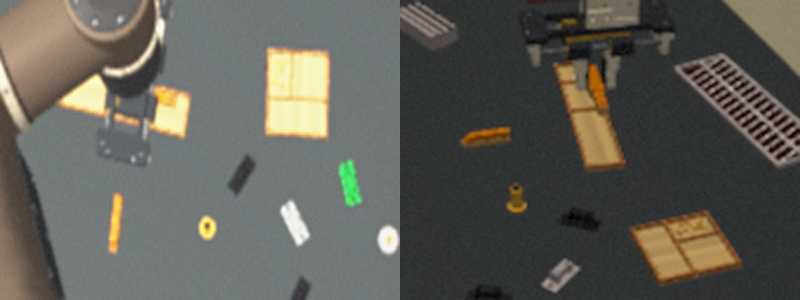

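The pictures show the key level in the fingers over the long compartment. I'm lowering it gently to the floor.

Emit:
{"fn": "step_arm", "kwargs": {
  "rows": [
    [1,[0,0,-20],[0,0,0]],
    [1,[0,0,-40],[0,0,0]],
    [1,[0,0,-55],[0,0,0]],
    [1,[0,0,-65],[0,0,0]],
    [1,[0,0,-70],[0,0,0]]
  ]
}}

```text
clock: 5.62
tool_pos: [0.6006, 0.1036, 0.0161]
orientation: [179.9, -0.1, -100.7]
force: [-0.1, 0.3, -0.6]
opening: 0.0192
gripper_force: 30.0
```

Emit:
{"fn": "step_arm", "kwargs": {
  "rows": [
    [1,[0,0,-2],[0,0,0]],
    [1,[0,0,-3],[0,0,0]],
    [1,[0,0,-4],[0,0,0]],
    [1,[0,0,-5],[0,0,0]],
    [1,[0,0,-5],[0,0,0]]
  ]
}}

```text
clock: 6.03
tool_pos: [0.6016, 0.1038, 0.0131]
orientation: [-180.0, 0.0, -100.8]
force: [-0.0, -0.0, -0.4]
opening: 0.0196
gripper_force: 30.0
```

Emit:
{"fn": "step_arm", "kwargs": {
  "rows": [
    [1,[0,0,-0.5],[0,0,0]],
    [1,[0,0,-1],[0,0,0]],
    [1,[0,0,-1],[0,0,0]],
    [1,[0,0,-1],[0,0,0]],
    [1,[0,0,-1],[0,0,0]]
  ]
}}

```text
clock: 6.45
tool_pos: [0.6013, 0.1037, 0.0116]
orientation: [-180.0, 0.0, -100.8]
force: [0.6, 0.3, -0.4]
opening: 0.0196
gripper_force: 30.0
```

Emit:
{"fn": "step_arm", "kwargs": {
  "rows": [
    [1,[0,0,-0.3],[0,0,0]],
    [1,[0,0,-0.6],[0,0,0]],
    [1,[0,0,-0.6],[0,0,0]],
    [1,[0,0,-0.6],[0,0,0]],
    [1,[0,0,-0.6],[0,0,0]]
  ]
}}

```text
clock: 6.87
tool_pos: [0.6014, 0.1037, 0.0116]
orientation: [-180.0, 0.0, -100.8]
force: [-2.0, 0.0, 5.8]
opening: 0.0192
gripper_force: 30.0
```

```bash
python3 -c "
from plant import ctrl
o=ctrl.get_obs();print(o['force'],o['moment'],o['tool_pos'])"
```

```text
[-1.99957054  0.02641688  5.82508043] [0.08440428 0.87774895 0.02229543] [0.60137637 0.10369207 0.01160605]
```

Emit:
{"fn": "step_arm", "kwargs": {
  "rows": [
    [0.7,[0,0,0],[0,0,0]],
    [0.65,[0,0,0],[0,0,0]],
    [0.6,[0,0,0],[0,0,0]],
    [0.6,[0,0,0],[0,0,0]],
    [0.6,[0,0,0],[0,0,0]]
  ]
}}

```text
clock: 7.28
tool_pos: [0.6013, 0.1036, 0.0108]
orientation: [180.0, -0.0, -100.8]
force: [0.0, -0.4, 1.3]
opening: 0.0346
gripper_force: 0.0
```

Emit:
{"fn": "step_arm", "kwargs": {
  "rows": [
    [0.6,[0,0,5],[0,0,0]],
    [0.6,[0,0,20],[0,0,0]],
    [0.6,[0,0,40],[0,0,0]],
    [0.6,[0,0,60],[0,0,0]],
    [0.5,[0,0,79],[0,0,0]]
  ]
}}

```text
clock: 7.7
tool_pos: [0.6013, 0.1036, 0.0912]
orientation: [-180.0, -0.0, -100.8]
force: [0.3, 0.4, 0.5]
opening: 0.0378
gripper_force: 0.0
```

Emit:
{"fn": "step_arm", "kwargs": {
  "rows": [
    [0.4,[-10,-20,0],[0,0,-0.08]],
    [0.4,[-25,-45,0],[0,0,-0.16]],
    [0.4,[-41,-72,0],[0,0,-0.24]],
    [0.4,[-57,-100,0],[0,0,-0.32]],
    [0.4,[-73,-128,0],[0,0,-0.4]]
  ]
}}

```text
clock: 8.12
tool_pos: [0.5275, -0.0253, 0.0904]
orientation: [-180.0, 0.0, -123.9]
force: [1.6, -0.5, -1.1]
opening: 0.0527
gripper_force: 0.0
```

Emit:
{"fn": "step_arm", "kwargs": {
  "rows": [
    [0.4,[-16,-28,0],[0,0,-0.08]],
    [0.4,[-32,-56,0],[0,0,-0.16]],
    [0.4,[-48,-84,0],[0,0,-0.24]],
    [0.4,[-62,-110,0],[0,0,-0.32]],
    [0.4,[-72,-126,0],[0,0,-0.39]]
  ]
}}

```text
clock: 8.53
tool_pos: [0.4548, -0.1521, 0.0904]
orientation: [180.0, 0.0, -146.3]
force: [0.3, -0.1, -0.1]
opening: 0.0525
gripper_force: 0.0
```

Emit:
{"fn": "step_arm", "kwargs": {
  "rows": [
    [0.4,[0,0,0],[0,0,0]],
    [0.4,[0,0,0],[0,0,0]],
    [0.4,[0,0,0],[0,0,0]],
    [0.4,[0,0,0],[0,0,0]],
    [0.4,[0,0,0],[0,0,0]]
  ]
}}

```text
clock: 8.95
tool_pos: [0.4569, -0.1497, 0.09]
orientation: [-180.0, 0.0, -145.9]
force: [-0.5, 0.6, -0.6]
opening: 0.0523
gripper_force: 0.0
```

Run:
```python
from h import *
a=ctrl.snapshot("top")[130:240,150:350,::-1];b=ctrl.snapshot("side")[130:260,200:370,::-1]
r=lambda i:cv2.resize(i,(400,300),interpolation=cv2.INTER_CUBIC)
cv2.imwrite("pics/a2.png",np.hstack([r(a),r(b)]))
```

```text
(no output)
```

View pics/a2.png

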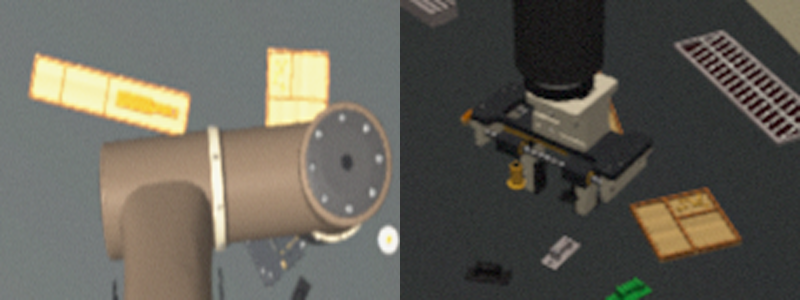

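The natural key lies centred in the long compartment at (148,103) in the left half of the picture. I'm descending on the bracket.

Emit:
{"fn": "step_arm", "kwargs": {
  "rows": [
    [0.4,[-1,-1,-20],[0,0,0]],
    [0.4,[-1,-1,-40],[0,0,0]],
    [0.4,[-1,-1,-60],[0,0,0]],
    [0.4,[-1,-1,-75],[0,0,0]],
    [0.4,[-1,-1,-81],[0,0,0]]
  ]
}}

```text
clock: 9.47
tool_pos: [0.4542, -0.151, 0.007]
orientation: [179.9, -0.2, -146.0]
force: [-0.4, 0.8, -0.2]
opening: 0.0528
gripper_force: 0.0
```

Emit:
{"fn": "step_arm", "kwargs": {
  "rows": [
    [0.4,[0,0,0],[0,0,0]],
    [0.6,[0,0,0],[0,0,0]],
    [0.8,[0,0,0],[0,0,0]],
    [1,[0,0,0],[0,0,0]],
    [1,[0,0,0],[0,0,0]]
  ]
}}

```text
clock: 9.88
tool_pos: [0.456, -0.1513, 0.0098]
orientation: [-179.9, 0.1, -146.0]
force: [0.3, 0.4, -0.3]
opening: 0.0318
gripper_force: 0.0
```

Emit:
{"fn": "step_arm", "kwargs": {
  "rows": [
    [1,[0,0,0],[0,0,0]],
    [1,[0,0,0],[0,0,0]],
    [1,[0,0,0],[0,0,0]],
    [1,[0,0,0],[0,0,0]],
    [1,[0,0,0],[0,0,0]]
  ]
}}

```text
clock: 10.3
tool_pos: [0.4554, -0.1514, 0.0092]
orientation: [-180.0, 0.0, -146.0]
force: [-0.3, 1.0, 4.9]
opening: 0.0117
gripper_force: 36.0
```

Emit:
{"fn": "step_arm", "kwargs": {
  "rows": [
    [1,[0,0,10],[0,0,0]],
    [1,[0,0,25],[0,0,0]],
    [1,[0,0,45],[0,0,0]],
    [1,[0,0,65],[0,0,0]],
    [1,[10,20,75],[0,0,0.05]]
  ]
}}

```text
clock: 10.72
tool_pos: [0.4646, -0.1327, 0.0857]
orientation: [-180.0, 0.0, -143.3]
force: [0.5, 0.3, -0.7]
opening: 0.0114
gripper_force: 36.0
```

Emit:
{"fn": "step_arm", "kwargs": {
  "rows": [
    [1,[15,30,0],[0,0,0.08]],
    [1,[30,63,0],[0,0,0.16]],
    [1,[45,97,0],[0,0,0.24]],
    [1,[60,131,0],[0,0,0.32]],
    [1,[76,165,0],[0,0,0.4]]
  ]
}}

```text
clock: 11.13
tool_pos: [0.5415, 0.0353, 0.084]
orientation: [180.0, -0.0, -120.0]
force: [0.7, 0.1, -0.0]
opening: 0.0113
gripper_force: 36.0
```

Emit:
{"fn": "step_arm", "kwargs": {
  "rows": [
    [1,[16,35,0],[0,0,0.08]],
    [1,[32,70,0],[0,0,0.16]],
    [1,[48,105,0],[0,0,0.24]],
    [1,[64,138,0],[0,0,0.3]],
    [1,[78,168,0],[0,0,0.34]]
  ]
}}

```text
clock: 11.55
tool_pos: [0.6199, 0.2038, 0.0836]
orientation: [180.0, -0.0, -100.5]
force: [0.7, -1.0, 0.0]
opening: 0.0113
gripper_force: 36.0
```

Emit:
{"fn": "step_arm", "kwargs": {
  "rows": [
    [1,[0,0,0],[0,0,0]],
    [1,[0,0,0],[0,0,0]],
    [1,[0,0,-10],[0,0,0]],
    [1,[0,0,-25],[0,0,0]],
    [1,[0,0,-40],[0,0,0]]
  ]
}}

```text
clock: 11.97
tool_pos: [0.6188, 0.2005, 0.0433]
orientation: [-180.0, 0.0, -100.9]
force: [-0.0, -0.1, 0.1]
opening: 0.0115
gripper_force: 36.0
```

Run:
```python
from h import *
a=ctrl.snapshot("top")[130:240,150:350,::-1];b=ctrl.snapshot("side")[120:220,230:360,::-1]
r=lambda i:cv2.resize(i,(400,300),interpolation=cv2.INTER_CUBIC)
cv2.imwrite("pics/a3.png",np.hstack([r(a),r(b)]))
```

```text
(no output)
```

View pics/a3.png

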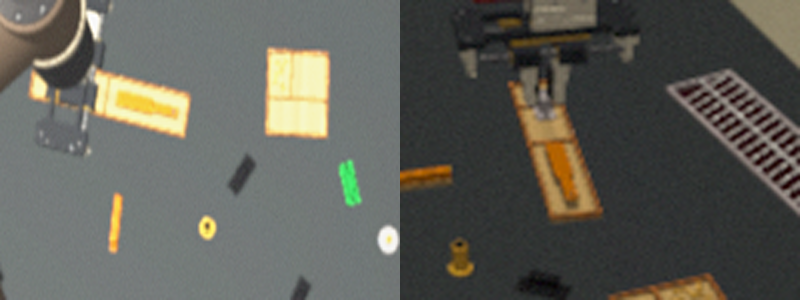

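The bracket is held level over the middle compartment at (545,105), right half. Lowering it now.

Emit:
{"fn": "step_arm", "kwargs": {
  "rows": [
    [1,[0,0,-12],[0,0,0]],
    [1,[0,0,-20],[0,0,0]],
    [1,[0,0,-26],[0,0,0]],
    [1,[0,0,-29],[0,0,0]],
    [1,[0,0,-29],[0,0,0]]
  ]
}}

```text
clock: 12.48
tool_pos: [0.6189, 0.2013, 0.0142]
orientation: [179.9, -0.0, -100.8]
force: [0.8, -0.7, -0.1]
opening: 0.0116
gripper_force: 36.0
```

Emit:
{"fn": "step_arm", "kwargs": {
  "rows": [
    [1,[0,0,-0.5],[0,0,0]],
    [1,[0,0,-1],[0,0,0]],
    [1,[0,0,-1.5],[0,0,0]],
    [1,[0,0,-2],[0,0,0]],
    [1,[0,0,-2],[0,0,0]]
  ]
}}

```text
clock: 12.9
tool_pos: [0.6195, 0.2018, 0.0133]
orientation: [-180.0, 0.0, -100.8]
force: [0.5, 0.1, 0.6]
opening: 0.0114
gripper_force: 36.0
```

Emit:
{"fn": "step_arm", "kwargs": {
  "rows": [
    [1,[0,0,-0.3],[0,0,0]],
    [1,[0,0,-0.6],[0,0,0]],
    [1,[0,0,-0.6],[0,0,0]],
    [1,[0,0,-0.6],[0,0,0]],
    [1,[0,0,-0.6],[0,0,0]]
  ]
}}

```text
clock: 13.32
tool_pos: [0.6196, 0.2018, 0.0133]
orientation: [-180.0, 0.0, -100.8]
force: [-2.2, -0.5, 6.5]
opening: 0.0116
gripper_force: 36.0
```

Emit:
{"fn": "step_arm", "kwargs": {
  "rows": [
    [0.75,[0,0,0],[0,0,0]],
    [0.7,[0,0,0],[0,0,0]],
    [0.65,[0,0,0],[0,0,0]],
    [0.65,[0,0,0],[0,0,0]],
    [0.65,[0,0,0],[0,0,0]]
  ]
}}

```text
clock: 13.73
tool_pos: [0.6193, 0.2016, 0.0122]
orientation: [180.0, -0.0, -100.8]
force: [-0.2, -0.0, -0.2]
opening: 0.03
gripper_force: 0.0
```

Emit:
{"fn": "step_arm", "kwargs": {
  "rows": [
    [0.65,[0,0,5],[0,0,0]],
    [0.65,[0,0,20],[0,0,0]],
    [0.65,[0,0,40],[0,0,0]],
    [0.6,[0,0,60],[0,0,0]],
    [0.5,[0,0,80],[0,0,0]]
  ]
}}

```text
clock: 14.15
tool_pos: [0.6192, 0.2015, 0.0934]
orientation: [180.0, -0.0, -100.8]
force: [0.6, 0.9, -0.2]
opening: 0.0375
gripper_force: 0.0
```

Emit:
{"fn": "step_arm", "kwargs": {
  "rows": [
    [0.4,[-15,-18,0],[0,0,0]],
    [0.4,[-33,-40,0],[0,0,0]],
    [0.4,[-51,-62,0],[0,0,0]],
    [0.4,[-69,-84,0],[0,0,0]],
    [0.4,[-87,-106,0],[0,0,0]]
  ]
}}

```text
clock: 14.57
tool_pos: [0.5314, 0.0947, 0.0927]
orientation: [-180.0, 0.0, -100.8]
force: [0.3, -0.3, 0.3]
opening: 0.0529
gripper_force: 0.0
```

Emit:
{"fn": "step_arm", "kwargs": {
  "rows": [
    [0.4,[-20,-25,0],[0,0,0]],
    [0.4,[-42,-52,0],[0,0,0]],
    [0.4,[-62,-77,0],[0,0,0]],
    [0.4,[-76,-93,0],[0,0,0]],
    [0.4,[-84,-101,0],[0,0,0]]
  ]
}}

```text
clock: 14.98
tool_pos: [0.4463, -0.0071, 0.0927]
orientation: [180.0, 0.0, -100.8]
force: [0.0, -0.4, -0.7]
opening: 0.053
gripper_force: 0.0
```

Emit:
{"fn": "step_arm", "kwargs": {
  "rows": [
    [0.4,[0,0,0],[0,0,0]],
    [0.4,[0,0,0],[0,0,0]],
    [0.4,[0,0,0],[0,0,0]],
    [0.4,[0,0,-10],[0,0,0]],
    [0.4,[0,0,-25],[0,0,0]]
  ]
}}

```text
clock: 15.4
tool_pos: [0.4506, -0.004, 0.0682]
orientation: [-179.8, 0.1, -100.7]
force: [0.7, 0.4, 0.4]
opening: 0.0529
gripper_force: 0.0
```

Run:
```python
from h import *
a=ctrl.snapshot("top")[130:240,150:350,::-1];b=ctrl.snapshot("side")[130:260,200:370,::-1]
r=lambda i:cv2.resize(i,(400,300),interpolation=cv2.INTER_CUBIC)
cv2.imwrite("pics/a4.png",np.hstack([r(a),r(b)]))
```

```text
(no output)
```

View pics/a4.png

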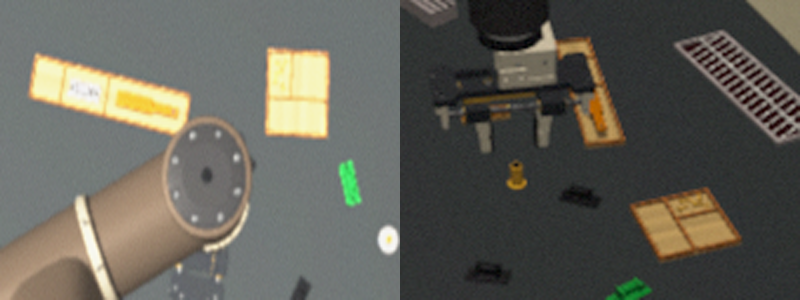

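The bracket sits in the middle compartment at (85,90), left half, and the fingers straddle the sleeve at (516,175), right half. I'm going down for it.

Emit:
{"fn": "step_arm", "kwargs": {
  "rows": [
    [0.4,[0,0,-12],[0,0,0]],
    [0.4,[0,0,-26],[0,0,0]],
    [0.4,[0,0,-40],[0,0,0]],
    [0.4,[0,0,-52],[0,0,0]],
    [0.4,[0,0,-59],[0,0,0]]
  ]
}}

```text
clock: 15.92
tool_pos: [0.4486, -0.0049, 0.0076]
orientation: [179.9, -0.0, -100.7]
force: [-0.3, 0.5, 0.1]
opening: 0.0524
gripper_force: 0.0
```

Emit:
{"fn": "step_arm", "kwargs": {
  "rows": [
    [0.4,[0,0,0],[0,0,0]],
    [0.5,[0,0,0],[0,0,0]],
    [0.6,[0,0,0],[0,0,0]],
    [0.7,[0,0,0],[0,0,0]],
    [0.8,[0,0,0],[0,0,0]]
  ]
}}

```text
clock: 16.33
tool_pos: [0.4488, -0.0051, 0.009]
orientation: [-179.9, 0.0, -100.8]
force: [-0.4, 0.5, 0.1]
opening: 0.0314
gripper_force: 0.0
```

Emit:
{"fn": "step_arm", "kwargs": {
  "rows": [
    [0.9,[0,0,0],[0,0,0]],
    [1,[0,0,0],[0,0,0]],
    [1,[0,0,0],[0,0,0]],
    [1,[0,0,0],[0,0,0]],
    [1,[0,0,0],[0,0,0]]
  ]
}}

```text
clock: 16.75
tool_pos: [0.4486, -0.0053, 0.0087]
orientation: [-180.0, 0.0, -100.8]
force: [-2.1, 0.0, 5.2]
opening: 0.0153
gripper_force: 30.0
```

Emit:
{"fn": "step_arm", "kwargs": {
  "rows": [
    [1,[0,0,5],[0,0,0]],
    [1,[0,0,15],[0,0,0]],
    [1,[0,0,35],[0,0,0]],
    [1,[0,0,55],[0,0,0]],
    [1,[0,0,81],[0,0,0]]
  ]
}}

```text
clock: 17.17
tool_pos: [0.4471, -0.0057, 0.0894]
orientation: [179.9, -0.1, -100.8]
force: [0.5, 0.1, -0.5]
opening: 0.0153
gripper_force: 30.0
```

Emit:
{"fn": "step_arm", "kwargs": {
  "rows": [
    [1,[15,22,0],[0,0,0]],
    [1,[33,48,0],[0,0,0]],
    [1,[52,77,0],[0,0,0]],
    [1,[71,105,0],[0,0,0]],
    [1,[90,133,0],[0,0,0]]
  ]
}}

```text
clock: 17.58
tool_pos: [0.5388, 0.1289, 0.0897]
orientation: [180.0, 0.0, -100.8]
force: [0.2, -0.7, -0.2]
opening: 0.0153
gripper_force: 30.0
```

Emit:
{"fn": "step_arm", "kwargs": {
  "rows": [
    [1,[19,28,0],[0,0,0]],
    [1,[38,56,0],[0,0,0]],
    [1,[57,84,0],[0,0,0]],
    [1,[76,112,0],[0,0,0]],
    [1,[93,136,0],[0,0,0]]
  ]
}}

```text
clock: 18.0
tool_pos: [0.632, 0.2654, 0.0892]
orientation: [180.0, -0.0, -100.8]
force: [0.4, 0.5, -0.3]
opening: 0.0153
gripper_force: 30.0
```

Emit:
{"fn": "step_arm", "kwargs": {
  "rows": [
    [1,[0,0,0],[0,0,0]],
    [1,[0,0,-10],[0,0,0]],
    [1,[0,0,-25],[0,0,0]],
    [1,[0,0,-40],[0,0,0]],
    [1,[0,0,-50],[0,0,0]]
  ]
}}

```text
clock: 18.42
tool_pos: [0.6297, 0.2622, 0.0372]
orientation: [179.9, -0.1, -100.8]
force: [-0.6, -0.1, -0.6]
opening: 0.0151
gripper_force: 30.0
```

Emit:
{"fn": "step_arm", "kwargs": {
  "rows": [
    [1,[0,0,-10],[0,0,0]],
    [1,[0,0,-17],[0,0,0]],
    [1,[0,0,-22],[0,0,0]],
    [1,[0,0,-25],[0,0,0]],
    [1,[0,0,-25],[0,0,0]]
  ]
}}

```text
clock: 18.83
tool_pos: [0.6312, 0.2635, 0.0139]
orientation: [180.0, -0.0, -100.8]
force: [-0.9, -0.2, -0.6]
opening: 0.0152
gripper_force: 30.0
```

Run:
```python
from h import *
o=ctrl.get_obs();print(o["tool_pos"],o["force"])
a=ctrl.snapshot("top")[130:240,150:350,::-1];b=ctrl.snapshot("side")[120:220,230:360,::-1]
r=lambda i:cv2.resize(i,(400,300),interpolation=cv2.INTER_CUBIC)
cv2.imwrite("pics/a5.png",np.hstack([r(a),r(b)]))
```

```text
[0.6311711  0.26347067 0.01391981] [-0.8940309  -0.19844923 -0.64291291]
```

View pics/a5.png

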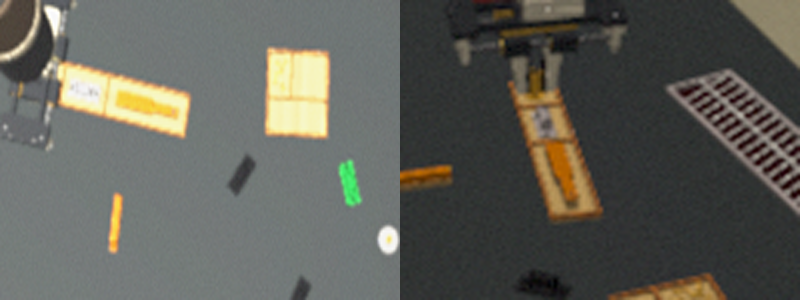

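The sleeve is upright over the end compartment at (537,85), right half. I'm lowering it onto the floor and releasing it.

Emit:
{"fn": "step_arm", "kwargs": {
  "rows": [
    [1,[0,0,-0.5],[0,0,0]],
    [1,[0,0,-1],[0,0,0]],
    [1,[0,0,-1.5],[0,0,0]],
    [1,[0,0,-1.5],[0,0,0]],
    [1,[0,0,-1.5],[0,0,0]]
  ]
}}

```text
clock: 19.35
tool_pos: [0.6314, 0.2637, 0.013]
orientation: [-180.0, 0.0, -100.8]
force: [0.4, 0.3, 0.2]
opening: 0.0151
gripper_force: 30.0
```

Emit:
{"fn": "step_arm", "kwargs": {
  "rows": [
    [1,[0,0,-0.4],[0,0,0]],
    [1,[0,0,-0.8],[0,0,0]],
    [1,[0,0,-0.8],[0,0,0]],
    [1,[0,0,-0.8],[0,0,0]],
    [1,[0,0,-0.8],[0,0,0]]
  ]
}}

```text
clock: 19.77
tool_pos: [0.6314, 0.2637, 0.0127]
orientation: [-180.0, 0.0, -100.8]
force: [-1.8, -0.7, 5.0]
opening: 0.0152
gripper_force: 30.0
```

Emit:
{"fn": "step_arm", "kwargs": {
  "rows": [
    [0.75,[0,0,0],[0,0,0]],
    [0.7,[0,0,0],[0,0,0]],
    [0.6,[0,0,0],[0,0,0]],
    [0.6,[0,0,0],[0,0,0]],
    [0.6,[0,0,0],[0,0,0]]
  ]
}}

```text
clock: 20.18
tool_pos: [0.6313, 0.2636, 0.0118]
orientation: [180.0, -0.0, -100.8]
force: [-0.6, 0.4, -0.2]
opening: 0.0342
gripper_force: 0.0
```

Emit:
{"fn": "step_arm", "kwargs": {
  "rows": [
    [0.6,[0,0,5],[0,0,0]],
    [0.6,[0,0,20],[0,0,0]],
    [0.6,[0,0,40],[0,0,0]],
    [0.5,[0,0,60],[0,0,0]],
    [0.5,[0,0,80],[0,0,0.1]]
  ]
}}

```text
clock: 20.6
tool_pos: [0.6312, 0.2636, 0.0931]
orientation: [180.0, -0.0, -95.1]
force: [0.6, 0.7, -0.1]
opening: 0.0417
gripper_force: 0.0
```

Emit:
{"fn": "step_arm", "kwargs": {
  "rows": [
    [0.5,[-15,-10,0],[0,0,0.12]],
    [0.5,[-30,-20,0],[0,0,0.24]],
    [0.5,[-45,-30,0],[0,0,0.36]],
    [0.5,[-60,-40,0],[0,0,0.48]],
    [0.5,[-75,-49,0],[0,0,0.6]]
  ]
}}

```text
clock: 21.02
tool_pos: [0.5557, 0.2141, 0.0925]
orientation: [-180.0, 0.0, -60.3]
force: [0.4, 0.3, 1.0]
opening: 0.0439
gripper_force: 0.0
```

Emit:
{"fn": "step_arm", "kwargs": {
  "rows": [
    [0.5,[-15,-10,0],[0,0,0.12]],
    [0.5,[-30,-20,0],[0,0,0.24]],
    [0.5,[-45,-30,0],[0,0,0.36]],
    [0.5,[-60,-40,0],[0,0,0.48]],
    [0.5,[-75,-49,0],[0,0,0.6]]
  ]
}}

```text
clock: 21.43
tool_pos: [0.4807, 0.1651, 0.0925]
orientation: [-180.0, -0.0, -26.0]
force: [-0.4, 1.0, 0.6]
opening: 0.044
gripper_force: 0.0
```

Emit:
{"fn": "step_arm", "kwargs": {
  "rows": [
    [0.5,[-12,-8,0],[0,0,0.12]],
    [0.5,[-22,-14,0],[0,0,0.24]],
    [0.5,[-28,-18,0],[0,0,0.336]],
    [0.5,[-28,-18,0],[0,0,0.336]],
    [0.5,[-28,-18,0],[0,0,0.336]]
  ]
}}

```text
clock: 21.85
tool_pos: [0.4536, 0.1479, 0.0927]
orientation: [-180.0, -0.1, -7.2]
force: [0.5, 0.3, -0.6]
opening: 0.0437
gripper_force: 0.0
```

Run:
```python
from h import *
o=ctrl.get_obs();print(o["tool_pos"],o["orientation"])
a=ctrl.snapshot("top")[130:240,150:350,::-1];b=ctrl.snapshot("side")[120:220,210:340,::-1]
r=lambda i:cv2.resize(i,(400,300),interpolation=cv2.INTER_CUBIC)
cv2.imwrite("pics/a6.png",np.hstack([r(a),r(b)]))
```

```text
[0.45361024 0.14786162 0.09265444] [-1.79955216e+02 -5.01324520e-02 -7.20124971e+00]
```

View pics/a6.png

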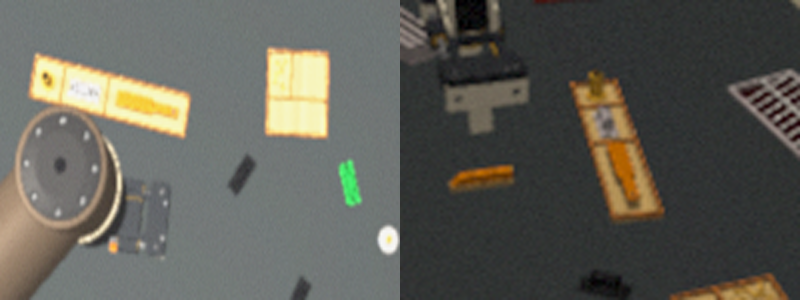

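The sleeve stands in the end compartment at (47,77), left half, and all three long tray parts are in. I'm descending on the sharp key.

Emit:
{"fn": "step_arm", "kwargs": {
  "rows": [
    [0.5,[0,-1,-20],[0,0,0]],
    [0.5,[0,-1,-42],[0,0,0]],
    [0.5,[0,-1,-62],[0,0,0]],
    [0.5,[0,-1,-78],[0,0,0]],
    [0.5,[0,-1,-83],[0,0,0]]
  ]
}}

```text
clock: 22.37
tool_pos: [0.4526, 0.1461, 0.0068]
orientation: [179.9, 0.1, -7.2]
force: [0.5, -0.5, 0.0]
opening: 0.0435
gripper_force: 0.0
```

Emit:
{"fn": "step_arm", "kwargs": {
  "rows": [
    [0.5,[0,0,0],[0,0,0]],
    [0.6,[0,0,0],[0,0,0]],
    [0.7,[0,0,0],[0,0,0]],
    [0.8,[0,0,0],[0,0,0]],
    [0.9,[0,0,0],[0,0,0]]
  ]
}}

```text
clock: 22.78
tool_pos: [0.4538, 0.1471, 0.0099]
orientation: [-179.9, -0.1, -7.0]
force: [1.0, 0.2, -0.6]
opening: 0.0225
gripper_force: 0.0
```

Emit:
{"fn": "step_arm", "kwargs": {
  "rows": [
    [1,[0,0,0],[0,0,0]],
    [1,[0,0,0],[0,0,0]],
    [1,[0,0,0],[0,0,0]],
    [1,[0,0,0],[0,0,0]],
    [1,[0,0,0],[0,0,0]]
  ]
}}

```text
clock: 23.2
tool_pos: [0.4536, 0.1469, 0.0095]
orientation: [-180.0, -0.0, -7.0]
force: [-1.6, 0.1, 6.7]
opening: 0.0103
gripper_force: 30.0
```

Emit:
{"fn": "step_arm", "kwargs": {
  "rows": [
    [1,[0,0,4],[0,0,0]],
    [1,[0,0,15],[0,0,0]],
    [1,[0,0,35],[0,0,0]],
    [1,[0,0,55],[0,0,0]],
    [1,[0,0,80],[0,0,0]]
  ]
}}

```text
clock: 23.62
tool_pos: [0.4525, 0.146, 0.0892]
orientation: [179.9, 0.1, -7.1]
force: [0.1, -0.2, 0.0]
opening: 0.0104
gripper_force: 30.0
```

Emit:
{"fn": "step_arm", "kwargs": {
  "rows": [
    [1,[8,-18,0],[0,0,-0.09]],
    [1,[17,-38,0],[0,0,-0.19]],
    [1,[26,-58,0],[0,0,-0.29]],
    [1,[35,-79,0],[0,0,-0.39]],
    [1,[43,-100,0],[0,0,-0.49]]
  ]
}}

```text
clock: 24.03
tool_pos: [0.4966, 0.0457, 0.0894]
orientation: [-180.0, -0.0, -35.4]
force: [-0.2, 0.9, 0.1]
opening: 0.0106
gripper_force: 30.0
```

Emit:
{"fn": "step_arm", "kwargs": {
  "rows": [
    [1,[9,-21,0],[0,0,-0.1]],
    [1,[18,-42,0],[0,0,-0.2]],
    [1,[27,-63,0],[0,0,-0.3]],
    [1,[36,-84,0],[0,0,-0.4]],
    [1,[45,-105,0],[0,0,-0.51]]
  ]
}}

```text
clock: 24.45
tool_pos: [0.5415, -0.0595, 0.0892]
orientation: [180.0, 0.0, -64.6]
force: [0.3, 1.0, -0.5]
opening: 0.0108
gripper_force: 30.0
```

Emit:
{"fn": "step_arm", "kwargs": {
  "rows": [
    [1,[9,-21,0],[0,0,-0.1]],
    [1,[18,-42,0],[0,0,-0.2]],
    [1,[27,-63,0],[0,0,-0.3]],
    [1,[36,-82,0],[0,0,-0.4]],
    [1,[41.5,-97,0],[0,0,-0.494]]
  ]
}}

```text
clock: 24.87
tool_pos: [0.5832, -0.1569, 0.0889]
orientation: [180.0, -0.0, -93.0]
force: [0.3, 0.3, -0.4]
opening: 0.0107
gripper_force: 30.0
```

Emit:
{"fn": "step_arm", "kwargs": {
  "rows": [
    [1,[0,0,0],[0,0,0]],
    [1,[0,0,-5],[0,0,0]],
    [1,[0,0,-20],[0,0,0]],
    [1,[0,0,-35],[0,0,0]],
    [1,[0,0,-45],[0,0,0]]
  ]
}}

```text
clock: 25.28
tool_pos: [0.5817, -0.1546, 0.0426]
orientation: [179.9, 0.0, -92.5]
force: [0.2, 1.5, -0.7]
opening: 0.0105
gripper_force: 30.0
```

Run:
```python
from h import *
o=ctrl.get_obs();print(o["tool_pos"],o["orientation"])
a=ctrl.snapshot("top")[130:240,200:400,::-1];b=ctrl.snapshot("side")[180:280,250:380,::-1]
r=lambda i:cv2.resize(i,(400,300),interpolation=cv2.INTER_CUBIC)
cv2.imwrite("pics/a7.png",np.hstack([r(a),r(b)]))
```

```text
[ 0.58172547 -0.15457027  0.04264148] [ 1.79914631e+02  1.74820087e-02 -9.25291486e+01]
```

View pics/a7.png

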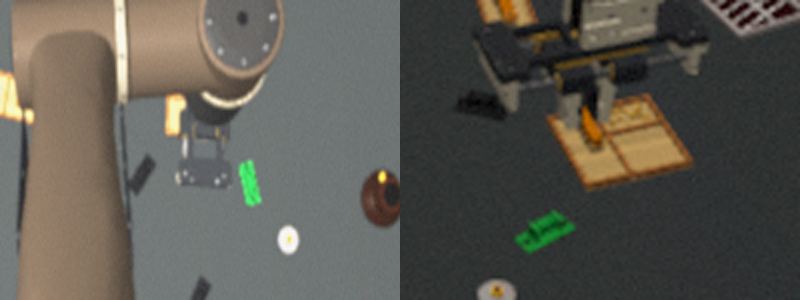

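The sharp key hangs level over the square tray's long compartment at (595,125), right half. Lowering it now.

Emit:
{"fn": "step_arm", "kwargs": {
  "rows": [
    [1,[0,0,-10],[0,0,0]],
    [1,[0,0,-18],[0,0,0]],
    [1,[0,0,-25],[0,0,0]],
    [1,[0,0,-29],[0,0,0]],
    [1,[0,0,-29],[0,0,0]]
  ]
}}

```text
clock: 25.8
tool_pos: [0.5825, -0.1553, 0.0142]
orientation: [179.9, -0.0, -92.6]
force: [0.0, 0.4, -0.6]
opening: 0.0106
gripper_force: 30.0
```

Emit:
{"fn": "step_arm", "kwargs": {
  "rows": [
    [1,[0,0,-0.5],[0,0,0]],
    [1,[0,0,-1],[0,0,0]],
    [1,[0,0,-1.5],[0,0,0]],
    [1,[0,0,-1.5],[0,0,0]],
    [1,[0,0,-1.5],[0,0,0]]
  ]
}}

```text
clock: 26.22
tool_pos: [0.5829, -0.1554, 0.0138]
orientation: [-180.0, 0.0, -92.6]
force: [0.3, 0.4, 0.5]
opening: 0.0105
gripper_force: 30.0
```

Emit:
{"fn": "step_arm", "kwargs": {
  "rows": [
    [1,[0,0,-0.4],[0,0,0]],
    [1,[0,0,-0.8],[0,0,0]],
    [1,[0,0,-0.8],[0,0,0]],
    [1,[0,0,-0.8],[0,0,0]],
    [1,[0,0,-0.8],[0,0,0]]
  ]
}}

```text
clock: 26.63
tool_pos: [0.583, -0.1554, 0.0136]
orientation: [-180.0, -0.0, -92.6]
force: [-2.1, 1.1, 7.0]
opening: 0.0105
gripper_force: 30.0
```

Emit:
{"fn": "step_arm", "kwargs": {
  "rows": [
    [0.8,[0,0,0],[0,0,0]],
    [0.7,[0,0,0],[0,0,0]],
    [0.65,[0,0,0],[0,0,0]],
    [0.65,[0,0,0],[0,0,0]],
    [0.65,[0,0,0],[0,0,0]]
  ]
}}

```text
clock: 27.05
tool_pos: [0.5828, -0.1554, 0.0126]
orientation: [180.0, -0.0, -92.6]
force: [-0.1, -1.0, 0.5]
opening: 0.03
gripper_force: 0.0
```

Emit:
{"fn": "step_arm", "kwargs": {
  "rows": [
    [0.65,[0,0,5],[0,0,0]],
    [0.65,[0,0,20],[0,0,0]],
    [0.65,[0,0,40],[0,0,0]],
    [0.4,[0,0,60],[0,0,0]],
    [0.25,[-10,-10,77],[0,0,0]]
  ]
}}

```text
clock: 27.47
tool_pos: [0.5745, -0.1646, 0.0914]
orientation: [-179.9, -0.0, -92.5]
force: [1.0, -1.2, 0.6]
opening: 0.0389
gripper_force: 0.0
```

Emit:
{"fn": "step_arm", "kwargs": {
  "rows": [
    [0.25,[-22,-22,0],[0,0,0]],
    [0.25,[-48,-48,0],[0,0,0]],
    [0.25,[-74,-74,0],[0,0,0]],
    [0.25,[-100,-100,0],[0,0,0]],
    [0.25,[-120,-120,0],[0,0,0]]
  ]
}}

```text
clock: 27.88
tool_pos: [0.4508, -0.2865, 0.0902]
orientation: [180.0, 0.0, -92.7]
force: [-0.3, -0.0, -0.9]
opening: 0.0647
gripper_force: 0.0
```

Emit:
{"fn": "step_arm", "kwargs": {
  "rows": [
    [0.25,[-12,-13,0],[0,0,0]],
    [0.25,[-18,-19,0],[0,0,0]],
    [0.25,[-18,-19,0],[0,0,0]],
    [0.25,[-18,-19,0],[0,0,0]],
    [0.25,[-18,-19,0],[0,0,0]]
  ]
}}

```text
clock: 28.3
tool_pos: [0.4356, -0.304, 0.09]
orientation: [-180.0, -0.0, -92.6]
force: [0.0, -0.3, 0.1]
opening: 0.0657
gripper_force: 0.0
```

Run:
```python
from h import *
o=ctrl.get_obs();print(o["tool_pos"],o["orientation"])
a=ctrl.snapshot("top")[130:240,200:400,::-1];b=ctrl.snapshot("side")[190:310,220:376,::-1]
r=lambda i:cv2.resize(i,(400,300),interpolation=cv2.INTER_CUBIC)
cv2.imwrite("pics/a8.png",np.hstack([r(a),r(b)]))
```

```text
[ 0.43557203 -0.30403767  0.08996182] [-1.79972797e+02 -9.12264436e-03 -9.26103830e+01]
```

View pics/a8.png

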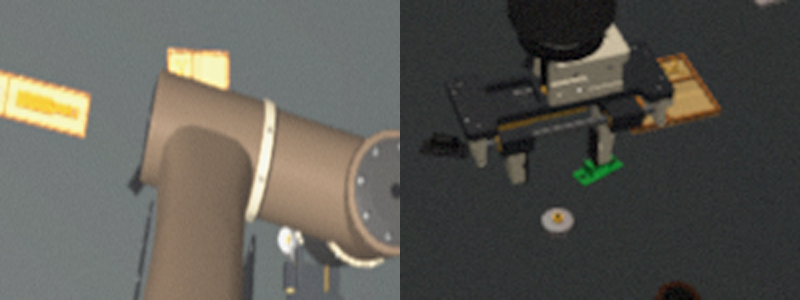

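The fingers are above the wheel at (557,220), right half, and clear of the green bracket. Descending.

Emit:
{"fn": "step_arm", "kwargs": {
  "rows": [
    [0.25,[0,0,-20],[0,0,0]],
    [0.25,[0,0,-42],[0,0,0]],
    [0.25,[0,0,-62],[0,0,0]],
    [0.25,[0,0,-77],[0,0,0]],
    [0.25,[0,0,-82.5],[0,0,0]]
  ]
}}

```text
clock: 28.82
tool_pos: [0.434, -0.3033, 0.005]
orientation: [179.8, 0.1, -92.6]
force: [0.5, -0.4, -0.4]
opening: 0.0663
gripper_force: 0.0
```

Emit:
{"fn": "step_arm", "kwargs": {
  "rows": [
    [0.25,[0,0,0],[0,0,0]],
    [0.35,[0,0,0],[0,0,0]],
    [0.45,[0,0,0],[0,0,0]],
    [0.55,[0,0,0],[0,0,0]],
    [0.65,[0,0,0],[0,0,0]]
  ]
}}

```text
clock: 29.23
tool_pos: [0.4355, -0.3045, 0.0082]
orientation: [-179.9, -0.0, -92.6]
force: [0.4, -0.3, -0.8]
opening: 0.0448
gripper_force: 0.0
```

Emit:
{"fn": "step_arm", "kwargs": {
  "rows": [
    [0.8,[0,0,0],[0,0,0]],
    [1,[0,0,0],[0,0,0]],
    [1,[0,0,0],[0,0,0]],
    [1,[0,0,0],[0,0,0]],
    [1,[0,0,0],[0,0,0]]
  ]
}}

```text
clock: 29.65
tool_pos: [0.4351, -0.3045, 0.0077]
orientation: [-180.0, -0.0, -92.6]
force: [-0.8, 0.8, 7.3]
opening: 0.0301
gripper_force: 30.0
```

Emit:
{"fn": "step_arm", "kwargs": {
  "rows": [
    [1,[0,0,4],[0,0,0]],
    [1,[0,0,15],[0,0,0]],
    [1,[0,0,35],[0,0,0]],
    [1,[0,0,55],[0,0,0]],
    [1,[0,0,80],[0,0,0]]
  ]
}}

```text
clock: 30.07
tool_pos: [0.4337, -0.304, 0.0871]
orientation: [179.8, 0.0, -92.7]
force: [0.5, -0.4, -1.1]
opening: 0.0299
gripper_force: 30.0
```

Emit:
{"fn": "step_arm", "kwargs": {
  "rows": [
    [1,[15,10,0],[0,0,0]],
    [1,[38,24,0],[0,0,0]],
    [1,[62,39,0],[0,0,0]],
    [1,[88,55,0],[0,0,0]],
    [1,[113,70,0],[0,0,0]]
  ]
}}

```text
clock: 30.48
tool_pos: [0.5486, -0.2335, 0.0875]
orientation: [180.0, 0.0, -92.7]
force: [0.5, 0.6, -0.7]
opening: 0.0299
gripper_force: 30.0
```

Emit:
{"fn": "step_arm", "kwargs": {
  "rows": [
    [1,[25,16,0],[0,0,0]],
    [1,[50,31,0],[0,0,0]],
    [1,[72,45,0],[0,0,0]],
    [1,[87,54,0],[0,0,0]],
    [1,[93,58,0],[0,0,0]]
  ]
}}

```text
clock: 30.9
tool_pos: [0.6426, -0.1749, 0.0867]
orientation: [180.0, -0.0, -92.5]
force: [0.3, -0.6, 0.2]
opening: 0.0297
gripper_force: 30.0
```

Emit:
{"fn": "step_arm", "kwargs": {
  "rows": [
    [1,[0,0,0],[0,0,0]],
    [1,[0,0,-5],[0,0,0]],
    [1,[0,0,-20],[0,0,0]],
    [1,[0,0,-35],[0,0,0]],
    [1,[0,0,-48],[0,0,0]]
  ]
}}

```text
clock: 31.32
tool_pos: [0.6391, -0.1772, 0.0384]
orientation: [180.0, 0.0, -92.7]
force: [-0.9, -0.2, -0.5]
opening: 0.0301
gripper_force: 30.0
```

Run:
```python
from h import *
o=ctrl.get_obs();print(o["tool_pos"],o["orientation"])
a=ctrl.snapshot("top")[130:240,200:400,::-1];b=ctrl.snapshot("side")[180:280,250:380,::-1]
r=lambda i:cv2.resize(i,(400,300),interpolation=cv2.INTER_CUBIC)
cv2.imwrite("pics/a9.png",np.hstack([r(a),r(b)]))
```

```text
[ 0.63912988 -0.17716064  0.0383957 ] [ 1.79956421e+02  1.93061751e-02 -9.27163724e+01]
```

View pics/a9.png

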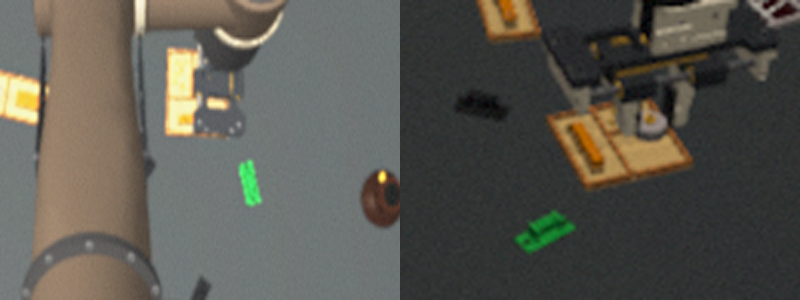

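The sharp key lies flat in its compartment at (585,147), right half, and the wheel hangs level over the empty squarish compartment at (652,125). Lowering it now.

Emit:
{"fn": "step_arm", "kwargs": {
  "rows": [
    [1,[0,0,-10],[0,0,0]],
    [1,[0,0,-18],[0,0,0]],
    [1,[0,0,-24],[0,0,0]],
    [1,[0,0,-26],[0,0,0]],
    [1,[0,0,-26],[0,0,0]]
  ]
}}

```text
clock: 31.83
tool_pos: [0.6404, -0.1764, 0.0126]
orientation: [179.9, -0.0, -92.6]
force: [-0.4, 0.8, 0.2]
opening: 0.0299
gripper_force: 30.0
```

Emit:
{"fn": "step_arm", "kwargs": {
  "rows": [
    [1,[0,0,-0.5],[0,0,0]],
    [1,[0,0,-1],[0,0,0]],
    [1,[0,0,-1.5],[0,0,0]],
    [1,[0,0,-1.5],[0,0,0]],
    [1,[0,0,-1.5],[0,0,0]]
  ]
}}

```text
clock: 32.25
tool_pos: [0.641, -0.1763, 0.012]
orientation: [-180.0, 0.0, -92.6]
force: [0.0, 0.4, -1.0]
opening: 0.0299
gripper_force: 30.0
```

Emit:
{"fn": "step_arm", "kwargs": {
  "rows": [
    [1,[0,0,-0.4],[0,0,0]],
    [1,[0,0,-0.6],[0,0,0]],
    [1,[0,0,-0.6],[0,0,0]],
    [1,[0,0,-0.6],[0,0,0]],
    [1,[0,0,-0.6],[0,0,0]]
  ]
}}

```text
clock: 32.67
tool_pos: [0.641, -0.1763, 0.0118]
orientation: [-180.0, -0.0, -92.6]
force: [-2.8, 0.9, 5.3]
opening: 0.0301
gripper_force: 30.0
```

Emit:
{"fn": "step_arm", "kwargs": {
  "rows": [
    [0.62,[0,0,0],[0,0,0]],
    [0.56,[0,0,0],[0,0,0]],
    [0.52,[0,0,0],[0,0,0]],
    [0.52,[0,0,0],[0,0,0]],
    [0.52,[0,0,0],[0,0,0]]
  ]
}}

```text
clock: 33.08
tool_pos: [0.6407, -0.1763, 0.0109]
orientation: [180.0, 0.0, -92.6]
force: [1.3, -0.2, -0.2]
opening: 0.0419
gripper_force: 0.0
```

Emit:
{"fn": "step_arm", "kwargs": {
  "rows": [
    [0.52,[0,0,5],[0,0,0]],
    [0.52,[0,0,20],[0,0,0]],
    [0.52,[0,0,40],[0,0,0]],
    [0.52,[0,0,70],[0,0,0]],
    [0.52,[0,0,100],[0,0,0]]
  ]
}}

```text
clock: 33.5
tool_pos: [0.6401, -0.1763, 0.1118]
orientation: [179.9, -0.0, -92.6]
force: [1.0, -0.8, 0.4]
opening: 0.0421
gripper_force: 0.0
```

Emit:
{"fn": "step_arm", "kwargs": {
  "rows": [
    [0.5,[-15,20,15],[0,0,0]],
    [0.5,[-35,45,30],[0,0,0]],
    [0.5,[-55,75,40],[0,0,0]],
    [0.5,[-75,105,40],[0,0,0]],
    [0.5,[-95,135,40],[0,0,0]]
  ]
}}

```text
clock: 33.92
tool_pos: [0.5453, -0.0404, 0.1524]
orientation: [-179.9, 0.0, -92.7]
force: [0.9, 1.9, -0.3]
opening: 0.0436
gripper_force: 0.0
```

Emit:
{"fn": "step_arm", "kwargs": {
  "rows": [
    [0.5,[-20,35,0],[0,0,0]],
    [0.5,[-40,70,0],[0,0,0]],
    [0.5,[-60,105,0],[0,0,0]],
    [0.5,[-80,140,0],[0,0,0]],
    [0.5,[-95,170,0],[0,0,0]]
  ]
}}

```text
clock: 34.33
tool_pos: [0.4493, 0.1302, 0.1518]
orientation: [-180.0, 0.1, -92.6]
force: [1.2, -0.3, 0.1]
opening: 0.0438
gripper_force: 0.0
```

Emit:
{"fn": "step_arm", "kwargs": {
  "rows": [
    [0.5,[0,35,0],[0,0,0]],
    [0.5,[0,70,0],[0,0,0]],
    [0.5,[0,105,0],[0,0,0]],
    [0.5,[0,135,0],[0,0,0]],
    [0.5,[0,150,0],[0,0,0]]
  ]
}}

```text
clock: 34.75
tool_pos: [0.4509, 0.282, 0.1517]
orientation: [-179.9, 0.1, -92.5]
force: [-0.0, -0.7, 0.4]
opening: 0.0436
gripper_force: 0.0
```

Run:
```python
from h import *
a=ctrl.snapshot("top")[130:240,150:350,::-1];b=ctrl.snapshot("side")[130:260,200:370,::-1]
r=lambda i:cv2.resize(i,(400,300),interpolation=cv2.INTER_CUBIC)
cv2.imwrite("pics/b.png",np.hstack([r(a),r(b)]))
```

```text
(no output)
```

View pics/b.png

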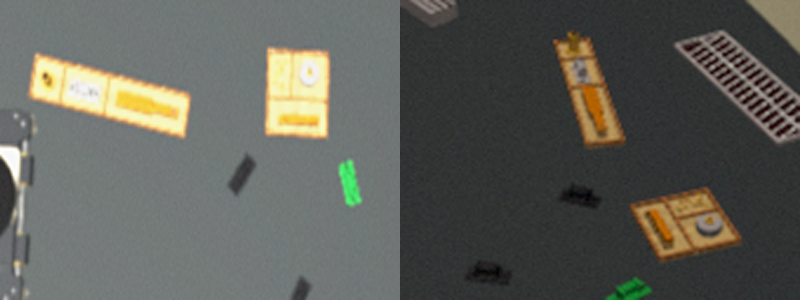

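All five parts sit in their compartments: left half sleeve (47,77), bracket (85,91), natural key (148,103), wheel (309,72) and sharp key (298,119). The arm is clear, so I'm handing in.

```bash
python3 -c "
from plant import ctrl
print(ctrl.close_job())"
```

```text
the job is handed in; nothing more can be done
None
```

Both kits are made up and the job is handed in: all five parts were set down and released in their compartments in the order asked, in about 35 s, and the lamp base and the block were left alone.

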